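# Pack the full slide box for the courier

## Robot

A 6-joint arm with a two-finger parallel gripper is mounted at the origin on the work surface. World frame = base frame: x ahead of the robot, y to its left, z up, the work surface at z = 0. Lengths are in m, angles in rad, forces in N, time in s.
With the tool pointing down it reaches from about 0.35 to 0.975 m from the base axis. Payload 17.4 kg.
Tool frame: the origin (TCP) lies at the very end of the fingers, on their centre line; the grasp point (between the pads) lies 19 mm behind it; y points along the fingers, x is the direction in which the jaws open and shut, and the axes are right-handed (so a half turn about y gives the same grasp; the last joint's range is limited). The gripper opens to 85 mm and grips with 20 to 120 N. Pads are 22 mm wide; open, the fingers measure 114 mm over their backs; the gripper's body (76 mm by 85 mm) begins 54 mm behind the grasp point. The pads swing forward as they close: fully open they stand 13 mm farther back than shut.
Start: joints at [-0.038, 0.116, 1.442, -0, 1.584, -0.038], TCP at [0.675, -0, 0.231] pointing down, gripper open.
Joint ranges: [-2.83, 2.83], [-0.83, 2.19], [0.07, 2.5], [-1.14, 4.28], [0.01, 3], [-2.97, 2.97]. Speed limits (rad/s): [1.89, 1.89, 2.22, 3.14, 3.14, 3.14].

## Interface

Orientations are given as [roll, pitch, yaw] about the fixed x, y, z axes, in that order (R = Rz(yaw) Ry(pitch) Rx(roll)).
In Python, from rig import robot, snapshot, order, models gives the robot as it stands.
- The arm moves only by the tool play_rows, never from a script. Its argument "plan" is text: rows parted by semicolons, each of 6 numbers parted by spaces: the shift along the tool's x, y, z in mm, then the turn, a rotation vector about the tool's x, y, z in degrees. A call has 1 to 20 rows; each row is the pose to reach, as a shift and turn from the pose commanded when the call began, along the tool's axes at that moment; what a row does not reach only later rows make up. A row lasts 1/10 s, in which the tool goes at most 50 mm and 8.59 degrees, less where a joint would pass 70% of its speed; a pose out of reach is approached as far as the arm can. A call with a gripper value outside its range is refused whole. "gripper" is the gripper's target within -1 to 1 (fully open at 1, half-way at 0, shut at -1), set as the call begins (left out, the last holds). The fingers move at their own pace and stop on an object; the grip force is fixed at half the most. Time passes only in rows, so rows that repeat a pose let the fingers close. It gives the time, the measured TCP pose, the force and the opening at its end, in the units of the state.
- robot.observe(): the state, without advancing time (a new reading comes with each control period).
- snapshot(name): name is "scene" or "side" or "wrist"; returns a dict with "frame" (420x560x3 uint8, blue, green, red), "fov_y" (degrees; the focal length in pixels is half the picture's height over the tangent of half this angle, whatever the lens; pixels are square), "cx", "cy" (the principal point, pixels), "R" (3x3) and "t" (3): a world point X has camera coordinates R X + t. Camera axes: x right, y down, z forward; pixel columns grow to the right and rows downward; lengths in m; the calibration is good to about 2 mm. A picture is of the moment at which its call begins. There is no depth.
- order.close_job(): hands the job in, once; it reports no verdict.
Trained networks look in the newest picture that a camera, given by its name, has taken for a name from the list of things; names that differ only in an ending like _2 or _b are one class to them, and where a whole thing is asked for, a point or a joint stands for the part that bears it (a point fixed in the world has none). Each returns a list of dicts, best first, with "p" (0 to 1); they miss things now and then, are a little off and sometimes report something else, mostly with a low value. They report only what shows in the picture. A call takes as long as a camera call. They do not tell look-alikes from the thing itself.
- models.look_for(thing, camera): "centre" ([x, y, z] in m, in world coordinates, good to about 4 mm: the middle of the surface that is visible of it).
- models.silhouettes(thing, camera): "mask" (420x560 bool, what is visible of it).
The state is a dict: "time_s": time; "qpos": joint angles; "joint_vel": joint speeds; "tau": joint torques, N m; "ee_pos": TCP position; "ee_rot": TCP orientation; "contact_force": force on the tool from outside, world axes, zero at the start; "moment": the same for the moment, N m; "width": finger opening in m.
Only numpy, scipy, OpenCV 4.12 (cv2) and the standard library are available. Lean on these libraries where they do the work, as an engineer would, in place of code of your own. Each camera call takes 0.05 s, during which the arm holds its last target. There are 200 camera calls.

## Task

One of the three identical blue-lidded slide boxes is full of glass slides and the other two are nearly empty: find the full one by its weight and pack it, together with the amber specimen jar, into the yellow carrier, so that both stand upright on its floor beside the red-lidded pot already there. Set them down gently, glass must not be dropped in. The two light boxes must end standing where they stood, and the pot and the oil bottle must stay standing where they are.

Things in the scene. Friction and masses are not known exactly. Their poses are not given: they have to be found in the camera images.
- slide_box_a: one of three slide boxes that look alike: white, blue lid (shut for good), 90 (x) x 54 (y) x 86 (z) mm, origin at the centre of its underside. Weighs 0.46 to 0.60 kg if it is the full one, 0.13 to 0.19 kg if nearly empty; which one is full changes from run to run and cannot be seen
- slide_box_b: one of three slide boxes that look alike: white, blue lid (shut for good), 90 (x) x 54 (y) x 86 (z) mm, origin at the centre of its underside. Weighs 0.46 to 0.60 kg if it is the full one, 0.13 to 0.19 kg if nearly empty; which one is full changes from run to run and cannot be seen
- slide_box_c: one of three slide boxes that look alike: white, blue lid (shut for good), 90 (x) x 54 (y) x 86 (z) mm, origin at the centre of its underside. Weighs 0.46 to 0.60 kg if it is the full one, 0.13 to 0.19 kg if nearly empty; which one is full changes from run to run and cannot be seen
- jar: amber specimen jar with white screw cap, a plain cylinder 46 mm across and 70 mm tall, 0.14 kg, origin at the centre of its underside; stands on the bench
- carrier: yellow open carrier, fixed: inside 98 (x) x 108 (y) mm, floor 5 mm thick, walls 5 mm thick, tops 43 mm above the bench; origin centre of underside. Its -y part (y -54 to +4 mm) is free for the slide box, long side along x, best packed first as it is taller than the jar; the +y part (y = 29 mm) holds the pot at x = +24.5 or -24.5 mm, the other end is free for the jar
- pot: white pot with red lid, 46 mm across and 42 mm tall, 0.06 kg, loose, already standing on the carrier's floor, origin at the centre of its underside; it may be nudged but must stay standing there
- pad: white paper disc, 42 mm across and 1 mm thick, on the carrier's floor in the free place for the jar; origin at the centre of its underside
- oil_bottle: bystander: small oil bottle, 34 mm across and 85 mm tall, loose on the bench, origin at the centre of its underside
There are look-alikes about, which are no part of the job. What is shaped like the pot but pink is not meant.

How it is judged:
By the outcome, as a careful person would: the job done as asked, in the order asked, and still so for the second after the job is handed in, with the robot touching nothing.
It also fails if it takes over 72 s, if anything falls off the work surface, if the arm or the gripper's body presses on something with over 40 N, if the wrist force passes 120 N, or if a joint passes its speed limit or range.

## Working session

There is one attempt and no reset: what is moved stays moved. The work goes in short steps, Python scripts to look and compute and a tool call to move; the robot and the scene stay as the last step left them, time stands still between calls to the robot, and variables do not carry over. Pictures are saved under pics/ and viewed, about 8 in all and at most 12, crops included, and the job is handed in when it is done.

Besides the shell and the picture viewer there is one more tool, called after "Request:" by a JSON object that holds its "name" and its "arguments", one argument or row to a line. play_rows: Moves the arm, as the interface text tells. Its arguments: {"type":"object","properties":{"plan":{"type":"string"},"gripper":{"type":"number"}},"required":["plan"]}

```bash
mkdir -p pics; cat > h.py <<'E'
import numpy as np, cv2
from rig import robot, snapshot, order, models
def K(s): 
    f=210/np.tan(np.radians(s['fov_y'])/2); return f
def proj(s,X):
    c=s['R']@np.array(X)+s['t']; return K(s)*c[0]/c[2]+s['cx'],K(s)*c[1]/c[2]+s['cy']
def ray(s,u,v,z):
    R=np.array(s['R']);d=R.T@np.array([(u-s['cx'])/K(s),(v-s['cy'])/K(s),1]);o=-R.T@np.array(s['t'])
    return o+d*(z-o[2])/d[2]
E
python3 - <<'E'
from h import *
o=robot.observe();print({k:np.round(v,3) for k,v in o.items()})
for n in ['scene','side','wrist']:
    s=snapshot(n);cv2.imwrite(f'pics/{n}0.png',s['frame'])
    print(n,s['fov_y'],np.round(-np.array(s['R']).T@s['t'],3))
    for t in ['slide_box_a','jar','carrier','pot','pad','oil_bottle']:
        print(t,[(np.round(d['centre'],3).tolist(),round(d['p'],2),np.round(proj(s,d['centre'])).tolist()) for d in models.look_for(t,n)])
a=cv2.imread('pics/scene0.png');
E
```

```text
{'time_s': np.float64(0.0), 'qpos': array([-0.038,  0.116,  1.442,  0.   ,  1.584, -0.038]), 'joint_vel': array([ 0.   ,  0.   , -0.001,  0.   , -0.001,  0.001]), 'tau': array([-3.0000e-03, -7.3202e+01, -6.3248e+01, -0.0000e+00,  7.0000e-03,
       -0.0000e+00]), 'ee_pos': array([0.675, 0.   , 0.231]), 'ee_rot': array([-1.571e+00,  1.000e-03,  0.000e+00]), 'contact_force': array([ 0.383, -0.267,  0.678]), 'moment': array([0.024, 0.013, 0.019]), 'width': np.float64(0.085)}
scene 54.70070386345009 [ 0.859 -0.471  0.635]
slide_box_a [([0.512, -0.345, 0.083], 0.82, [135.0, 332.0]), ([0.574, -0.09, 0.077], 0.62, [270.0, 245.0])]
jar [([0.689, -0.092, 0.064], 0.6, [324.0, 280.0])]
carrier [([0.551, 0.235, 0.021], 0.65, [342.0, 171.0])]
pot [([0.529, 0.276, 0.041], 0.59, [343.0, 152.0]), ([0.408, 0.284, 0.037], 0.57, [303.0, 136.0])]
pad [([0.558, 0.284, 0.009], 0.39, [354.0, 165.0])]
oil_bottle []
side 56.021137612424035 [0.419 0.772 0.523]
slide_box_a [([0.555, -0.046, 0.06], 0.95, [277.0, 188.0]), ([0.469, -0.183, 0.058], 0.95, [318.0, 167.0]), ([0.548, 0.251, 0.018], 0.74, [252.0, 286.0]), ([0.48, -0.312, 0.081], 0.7, [318.0, 140.0])]
jar [([0.681, -0.065, 0.048], 0.66, [229.0, 183.0])]
carrier [([0.547, 0.249, 0.019], 0.91, [253.0, 285.0])]
pot [([0.512, 0.295, 0.044], 0.94, [267.0, 294.0]), ([0.402, 0.308, 0.048], 0.94, [332.0, 308.0]), ([0.622, 0.374, 0.039], 0.85, [189.0, 323.0])]
pad [([0.566, 0.269, 0.007], 0.4, [240.0, 295.0])]
oil_bottle [([0.681, -0.066, 0.05], 0.63, [229.0, 182.0]), ([0.549, 0.251, 0.019], 0.36, [252.0, 285.0]), ([0.566, 0.267, 0.004], 0.23, [241.0, 296.0])]
wrist 66.89961136927519 [0.676 0.07  0.374]
slide_box_a [([0.562, -0.047, 0.089], 0.92, [160.0, 242.0]), ([0.448, -0.311, 0.043], 0.73, [107.0, 413.0]), ([0.464, -0.229, 0.087], 0.63, [90.0, 392.0])]
jar [([0.685, -0.067, 0.069], 0.94, [286.0, 253.0])]
carrier []
pot []
pad []
oil_bottle []
```

View images.

View pics/scene0.png

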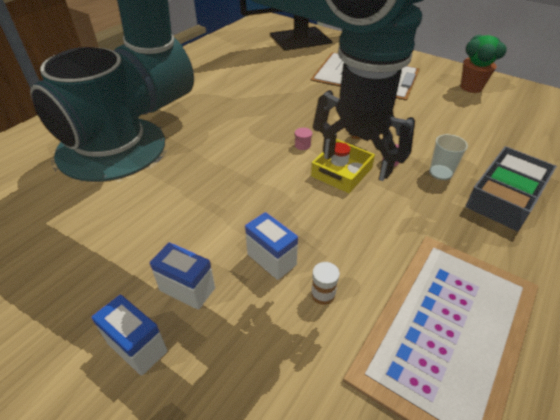

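View pics/side0.png

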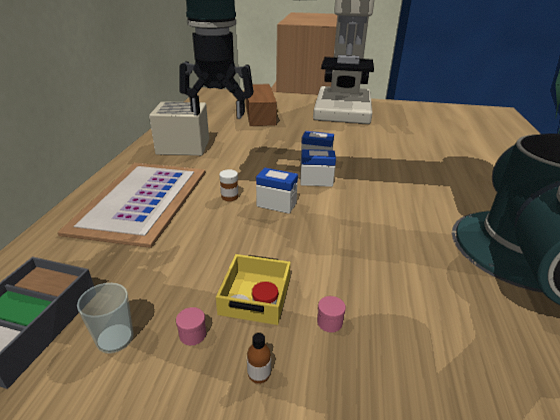

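Scene picture: boxes at (270,245), (183,275), (130,333); jar at (325,283), carrier (342,168) with the red-lidded pot (341,150), pink look-alikes at scene (303,138) and side (331,313),(191,325); oil bottle at side (259,358). I'll take the jar at scene (325,283), the pot inside the carrier, and next fit the poses from silhouettes.

```bash
cat > fit.py <<'E'
from h import *
from scipy.optimize import minimize
def box(a,b,h): return np.array([[x,y,z] for x in(-a/2,a/2) for y in(-b/2,b/2) for z in(0,h)])
def cyl(d,h): 
    t=np.linspace(0,2*np.pi,32); return np.array([[d/2*np.cos(k),d/2*np.sin(k),z] for k in t for z in(0,h)])
SH={'slide_box_a':box(.09,.054,.086),'jar':cyl(.046,.07),'carrier':box(.108,.118,.043),'oil_bottle':cyl(.034,.085),'pot':cyl(.046,.042)}
S=3
def hull(s,P,p,z0=0):
    c,q=np.cos(p[2]),np.sin(p[2]); X=P@np.array([[c,q,0],[-q,c,0],[0,0,1]])+[p[0],p[1],z0]
    c=X@np.array(s['R']).T+s['t']; uv=c[:,:2]/c[:,2:]*K(s)+[s['cx'],s['cy']]
    return cv2.convexHull(((uv+.5)*S).astype(np.float32))
def iou(s,m,P,p,z0=0):
    im=np.zeros(m.shape,np.uint8); cv2.fillConvexPoly(im,np.round(hull(s,P,p,z0)*16).astype(np.int32),1,shift=4)
    return (im&m).sum()/max(1,(im|m).sum())
def up(m): 
    return (cv2.resize(m.astype(np.float32),None,fx=S,fy=S,interpolation=cv2.INTER_LINEAR)>.5).astype(np.uint8)
def fit(views,P,p0,yaws,z0=0):
    best=None
    for y in yaws:
        f=lambda v:1-np.mean([iou(s,m,P,(v[0]/100,v[1]/100,v[2]),z0) for s,m in views])
        r=minimize(f,[p0[0]*100,p0[1]*100,y],method='Nelder-Mead',options=dict(initial_simplex=[[p0[0]*100,p0[1]*100,y],[p0[0]*100+2,p0[1]*100,y],[p0[0]*100,p0[1]*100+2,y],[p0[0]*100,p0[1]*100,y+.3]],maxiter=150))
        if best is None or r.fun<best.fun: best=r
    return np.array([best.x[0]/100,best.x[1]/100,best.x[2]]),1-best.fun
E
python3 - <<'E'
from fit import *
V={n:snapshot(n) for n in['scene','side','wrist']}
seeds=dict(slide_box_a=[(.565,-.06),(.465,-.2),(.47,-.33)],jar=[(.685,-.075)],carrier=[(.55,.24)],oil_bottle=[(.5,.4)],pot=[(.52,.285)])
for t in SH:
    M=[]
    for n in V:
        for d in models.silhouettes(t,n):
            m=d['mask']; ys,xs=np.nonzero(m)
            if len(xs)<20: continue
            M.append((n,m,d['p'])); print(t,n,round(d['p'],2),len(xs),int(xs.mean()),int(ys.mean()))
    for p0 in seeds[t]:
        z0=.005 if t=='pot' else 0
        for combo in (['scene'],['side'],['wrist'],['scene','side','wrist']):
            vs=[]
            for n in combo:
                c=[(iou(V[n],up(m),SH[t],(*p0,0),z0),i) for i,(k,m,p) in enumerate(M) if k==n]
                if c and max(c)[0]>.2: vs.append((V[n],up(M[max(c)[1]][1])))
            if vs:
                p,q=fit(vs,SH[t],p0,[0] if t in('jar','pot','oil_bottle') else [-1.2,-.6,0,.6,1.2],z0)
                print('  ',t,combo,len(vs),np.round(p,4),round(q,3))
E
```

```text
slide_box_a scene 0.76 3358 129 333
slide_box_a scene 0.7 2423 270 244
slide_box_a scene 0.62 2802 182 274
slide_box_a side 0.98 1560 276 189
slide_box_a side 0.79 530 317 140
slide_box_a side 0.71 1248 317 166
slide_box_a wrist 0.58 289 90 391
slide_box_a wrist 0.56 168 106 413
slide_box_a wrist 0.56 6456 167 242
   slide_box_a ['scene'] 1 [ 0.5573 -0.0676 -0.2708] 0.942
   slide_box_a ['side'] 1 [ 0.5598 -0.0675 -0.1412] 0.924
   slide_box_a ['wrist'] 1 [ 0.5594 -0.0645  2.9319] 0.859
   slide_box_a ['scene', 'side', 'wrist'] 3 [ 0.5591 -0.0663 -0.1915] 0.903
   slide_box_a ['scene'] 1 [ 0.4691 -0.2126  0.0578] 0.93
   slide_box_a ['side'] 1 [ 0.472  -0.2123  0.0315] 0.955
   slide_box_a ['scene', 'side', 'wrist'] 2 [ 0.472  -0.2132  0.056 ] 0.938
   slide_box_a ['scene'] 1 [ 0.4811 -0.3417 -0.0797] 0.967
   slide_box_a ['side'] 1 [ 0.4934 -0.4507  0.3353] 0.531
   slide_box_a ['scene', 'side', 'wrist'] 2 [ 0.4834 -0.3424 -0.0769] 0.722
jar scene 0.95 976 324 282
jar side 0.83 565 228 184
jar wrist 0.61 1998 284 253
   jar ['scene'] 1 [ 0.6828 -0.0793  0.0758] 0.931
   jar ['side']
[... 238 characters left out ...]
 [ 0.5403  0.2549 -0.0115] 0.691
   carrier ['side'] 1 [ 0.5426  0.2571 -0.0157] 0.843
   carrier ['scene', 'side', 'wrist'] 2 [ 0.542   0.2555 -0.0228] 0.76
oil_bottle side 0.71 959 258 359
   oil_bottle ['side'] 1 [ 0.5004  0.4194 -0.014 ] 0.735
   oil_bottle ['scene', 'side', 'wrist'] 1 [ 0.5004  0.4194 -0.014 ] 0.735
pot scene 0.81 327 340 154
pot scene 0.81 361 302 138
pot scene 0.41 1639 342 168
pot scene 0.36 3273 129 333
pot scene 0.25 2836 182 274
pot side 0.72 506 264 291
pot side 0.7 841 330 313
pot side 0.59 955 190 325
   pot ['scene'] 1 [0.5158 0.2853 0.0947] 0.768
   pot ['side'] 1 [0.5232 0.2637 0.0073] 0.612
   pot ['scene', 'side', 'wrist'] 2 [ 0.5183  0.2845 -0.0439] 0.673
```

Request:
{"name": "play_rows", "arguments": {
  "plan": "-116 60 -67 0 -79 0;-116 60 -67 0 -79 0;-116 60 -67 0 -79 0;-116 60 -67 0 -79 0;-116 60 -67 0 -79 0;-116 60 -67 0 -79 0;-116 60 -67 0 -79 0;-116 60 -67 0 -79 0;-116 60 -67 0 -79 0;-116 60 -67 0 -79 0;-116 60 -67 0 -79 0;-116 60 -67 0 -79 0",
  "gripper": 1
}}

```text
time_s: 3.15
ee_pos: [0.559, -0.067, 0.1713]
ee_rot: [-1.571, -0.0, 1.375]
contact_force: [-0.4, 0.3, 0.4]
width: 0.0857
```

```bash
python3 - <<'E'
from fit import *
s=snapshot('wrist');cv2.imwrite('pics/w1.png',s['frame']);o=robot.observe()
print({k:np.round(o[k],4) for k in('time_s','ee_pos','ee_rot','contact_force','qpos')},np.round(-np.array(s['R']).T@s['t'],3))
for d in models.silhouettes('slide_box_a','wrist'):
    m=d['mask'];ys,xs=np.nonzero(m);print(round(d['p'],2),len(xs),int(xs.mean()),int(ys.mean()),xs.min(),xs.max(),ys.min(),ys.max())
    for p0 in[(.559,-.067),(.471,-.213)]:
        if iou(s,up(m),SH['slide_box_a'],(*p0,0))>.3: print(fit([(s,up(m))],SH['slide_box_a'],p0,[-.4,-.2,0,.2]))
E
```

```text
{'time_s': np.float64(3.2), 'ee_pos': array([ 0.559 , -0.067 ,  0.1713]), 'ee_rot': array([-1.5708,  0.    ,  1.3759]), 'contact_force': array([ 0.0806, -0.0851, -0.1616]), 'qpos': array([-0.1646, -0.1062,  1.7619, -0.    ,  1.4859, -1.5405])} [ 0.49  -0.054  0.314]
0.94 1621 10 181 0 30 121 218
0.79 15066 72 126 0 154 57 200
(array([ 0.47246861, -0.21148761,  0.17220305]), np.float64(0.9573027986222603))
0.56 8797 278 203 241 316 142 266
(array([ 0.55839635, -0.06644555, -0.20068759]), np.float64(0.9712331968170805))
```

View pics/w1.png

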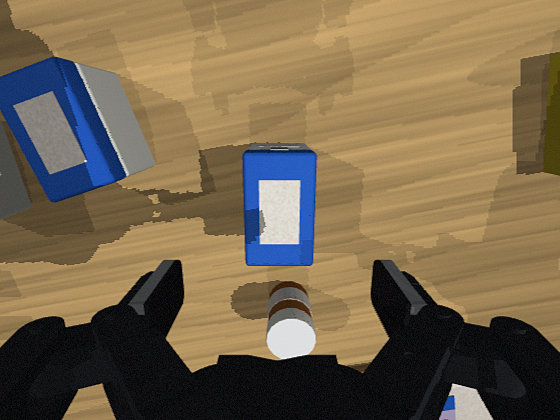

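The wrist picture shows box A centred at (278,205) and aligned with the jaws; B at (75,125) at an angle of about 0.17 rad; jar at (290,320) clear of the fingers. I'll descend, grip and weigh.

Request:
{"name": "play_rows", "arguments": {
  "plan": "0 40 0 0 0 0;0 80 0 0 0 0;0 110 0 0 0 0;0 123 0 0 0 0;0 123 0 0 0 0"
}}

```text
time_s: 3.75
ee_pos: [0.5583, -0.0669, 0.047]
ee_rot: [-1.568, 0.0, 1.378]
contact_force: [0.2, -0.3, -0.2]
width: 0.0852
```

Request:
{"name": "play_rows", "arguments": {
  "plan": "0 0 0 0 0 0;0 0 0 0 0 0;0 0 0 0 0 0;0 0 0 0 0 0;0 0 0 0 0 0;0 0 0 0 0 0;0 0 0 0 0 0;0 0 0 0 0 0",
  "gripper": -1
}}

```text
time_s: 4.55
ee_pos: [0.56, -0.067, 0.0504]
ee_rot: [-1.574, -0.0, 1.379]
contact_force: [-0.5, 2.3, 6.8]
width: 0.0535
```

Request:
{"name": "play_rows", "arguments": {
  "plan": "0 -8 0 0 0 0;0 -15 0 0 0 0;0 -15 0 0 0 0;0 -15 0 0 0 0;0 -15 0 0 0 0;0 -15 0 0 0 0"
}}

```text
time_s: 5.15
ee_pos: [0.5588, -0.067, 0.0629]
ee_rot: [-1.57, -0.0, 1.379]
contact_force: [0.8, 0.2, -5.4]
width: 0.0531
```

```bash
python3 - <<'E'
from h import *
for i in range(3):
    s=snapshot('scene');o=robot.observe();print({k:np.round(o[k],4) for k in('time_s','ee_pos','contact_force','moment','width')})
E
```

```text
{'time_s': np.float64(5.2), 'ee_pos': array([ 0.5588, -0.067 ,  0.063 ]), 'contact_force': array([ 0.1834,  0.5391, -5.1549]), 'moment': array([-0.0247, -0.0085, -0.0185]), 'width': np.float64(0.0531)}
{'time_s': np.float64(5.25), 'ee_pos': array([ 0.5589, -0.067 ,  0.063 ]), 'contact_force': array([-0.7273,  0.0287, -6.139 ]), 'moment': array([-0.0215,  0.01  , -0.0393]), 'width': np.float64(0.0531)}
{'time_s': np.float64(5.3), 'ee_pos': array([ 0.5589, -0.067 ,  0.0631]), 'contact_force': array([-0.1338, -0.2202, -6.3154]), 'moment': array([ 0.0068,  0.0419, -0.0027]), 'width': np.float64(0.0532)}
```

Box A weighs about 5.6 N (0.57 kg), so it is the full one and the others stay untouched. I'll raise it, move near the carrier and measure the carrier.

Request:
{"name": "play_rows", "arguments": {
  "plan": "0 -30 0 0 0 0;0 -70 0 0 0 0;0 -107 0 0 0 -0;30 -107 10 0 -3 0;70 -107 20 0 -6 0;110 -107 32 0 -9 0;145 -107 43 0 -10.5 0;165 -107 49 0 -10.5 0;171 -107 50 0 -10.5 0;171 -107 50 0 -10.5 0;171 -107 50 0 -10.5 0"
}}

```text
time_s: 6.4
ee_pos: [0.5426, 0.1098, 0.1702]
ee_rot: [-1.571, 0.0, 1.562]
contact_force: [-0.9, -0.9, -6.4]
width: 0.0532
```

```bash
cat > car.py <<'E'
from fit import *
import sys
V={n:snapshot(n) for n in sys.argv[1:]}
L=[]
for n,s in V.items():
    h=cv2.cvtColor(s['frame'],cv2.COLOR_BGR2HSV); m=cv2.inRange(h,(22,150,60),(34,255,255))
    k,lab,st,ce=cv2.connectedComponentsWithStats(m); 
    u,v=proj(s,(.542,.256,.02)); 
    near=[i for i in range(1,k) if st[i,4]>15 and abs(ce[i][0]-u)<90 and abs(ce[i][1]-v)<90]
    mm=np.isin(lab,near); ys,xs=np.nonzero(mm)
    hu=cv2.convexHull(np.c_[xs,ys].astype(np.int32)); im=np.zeros(m.shape,np.uint8);cv2.fillConvexPoly(im,hu,1)
    L.append((s,up(im))); f=s['frame'].copy(); p,q=fit(L[-1:],SH['carrier'],(.542,.256),[-.1,.1]); print(n,np.round(p,4),round(q,3),len(xs))
    cv2.polylines(f,[np.round(hull(s,SH['carrier'],p)/S).astype(np.int32)],True,(255,0,255),1); cv2.imwrite(f'pics/car_{n}.png',f)
print('all',fit(L,SH['carrier'],(.542,.256),[-.1,.1]))
o=robot.observe();print({k:np.round(o[k],4) for k in('time_s','ee_pos','ee_rot','contact_force','width')})
E
python3 car.py scene side wrist; python3 -c "
import cv2,numpy as np
a=[cv2.imread(f'pics/car_{n}.png') for n in('scene','side','wrist')]
a=[cv2.resize(a[0][110:230,270:430],(400,300)),cv2.resize(a[1][220:370,160:360],(400,300)),cv2.resize(a[2],(400,300))]
cv2.imwrite('pics/m1.png',np.vstack([np.hstack(a[:2]),np.hstack([a[2],a[2]*0])]))"
```

```text
scene [0.5429 0.2545 0.0325] 0.81 1105
side [ 0.5422  0.2566 -0.0199] 0.985 3161
wrist [ 0.542   0.2557 -0.028 ] 0.987 12818
all (array([ 0.54214434,  0.25592043, -0.02178885]), np.float64(0.9227304435819633))
{'time_s': np.float64(6.55), 'ee_pos': array([0.5427, 0.1095, 0.1703]), 'ee_rot': array([-1.5707e+00,  1.0000e-04,  1.5610e+00]), 'contact_force': array([-0.3381,  0.1103, -5.6033]), 'width': np.float64(0.0532)}
```

View pics/m1.png

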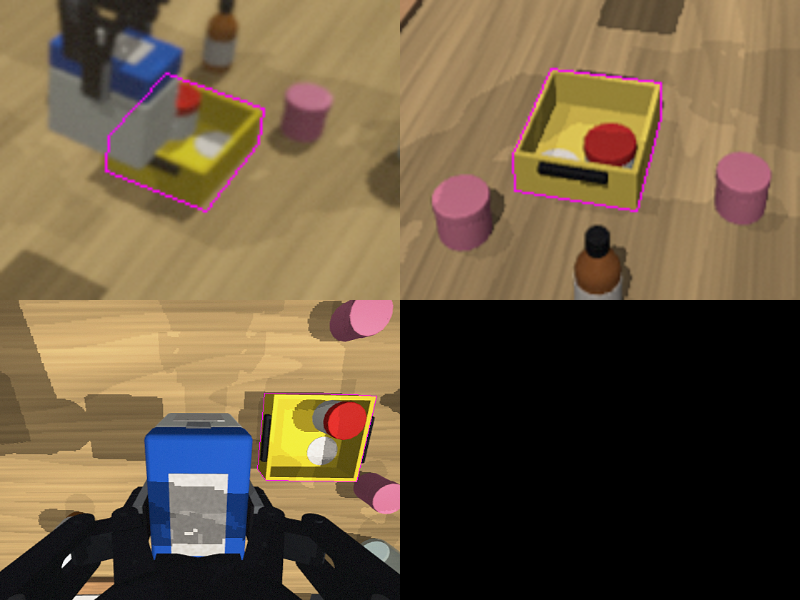

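The overlays match the carrier in side and wrist (scene is blocked by the held box): carrier at (0.542, 0.256, −0.024); pad at wrist (320,450) is on the +x end. Now I'll check the held box's offset from the TCP, and the pot.

```bash
python3 - <<'E'
from fit import *
L=[]
for n in('scene','side','wrist'):
    s=snapshot(n); o=robot.observe(); e=o['ee_pos']
    c=[]
    for d in models.silhouettes('slide_box_a',n):
        c.append((iou(s,up(d['mask']),SH['slide_box_a'],(e[0],e[1],0),.12),up(d['mask'])))
    b=max(c,key=lambda t:t[0]); 
    for z in (.115,.12,.125): print(n,z,np.round(b[0],2),fit([(s,b[1])],SH['slide_box_a'],e[:2],[0],z))
    L.append((s,b[1]))
    h=cv2.cvtColor(s['frame'],cv2.COLOR_BGR2HSV); m=cv2.inRange(h,(0,200,90),(5,255,255))|cv2.inRange(h,(176,200,90),(180,255,255)); ys,xs=np.nonzero(m)
    print(' red',len(xs),ray(s,(xs.min()+xs.max())/2,(ys.min()+ys.max())/2,.045),xs.min(),xs.max(),ys.min(),ys.max())
for z in (.11,.115,.12,.125,.13): print(z,fit(L,SH['slide_box_a'],e[:2],[0],z))
print(e,o['ee_rot'])
E
```

```text
scene 0.115 0.71 (array([0.53600027, 0.11551783, 0.03552363]), np.float64(0.7481679162960139))
scene 0.12 0.71 (array([0.54003146, 0.10902163, 0.09585658]), np.float64(0.7347898460258011))
scene 0.125 0.71 (array([0.54448813, 0.10132801, 0.20086044]), np.float64(0.7222108159159036))
 red 50 [0.52963006 0.28576683 0.045     ] 342 349 144 154
side 0.115 0.8 (array([0.54418175, 0.10043183, 0.02027708]), np.float64(0.8191357231573086))
side 0.12 0.8 (array([0.54213219, 0.10839026, 0.05805739]), np.float64(0.8078694898778581))
side 0.125 0.8 (array([0.54045889, 0.11776836, 0.09589825]), np.float64(0.7944002995382119))
 red 148 [0.5165312  0.29049992 0.045     ] 253 277 282 302
wrist 0.115 0.8 (array([ 0.5425952 ,  0.10911567, -0.01129802]), np.float64(0.856518655128387))
wrist 0.12 0.8 (array([ 0.54206306,  0.10970309, -0.00792035]), np.float64(0.8064210801526338))
wrist 0.125 0.8 (array([ 0.54144069,  0.10973066, -0.00883394]), np.float64(0.7454469844298487))
 red 2323 [0.51808638 0.28401456 0.045     ] 454 511 143 195
0.11 (array([0.54164359, 0.10914028, 0.04027183]), np.float64(0.7558262728826999))
0.115 (array([0.54162906, 0.10913774, 0.0009383 ]), np.float64(0.7809994676532801))
0.12 (array([0.54125902, 0.1088278 , 0.00377299]), np.float64(0.7778199533643401))
0.125 (array([0.54157682, 0.10833044, 0.02054264]), np.float64(0.7311049749265428))
0.13 (array([0.54179176, 0.10854118, 0.04637117]), np.float64(0.6690284806340454))
[0.54261694 0.1100745  0.17031463] [-1.57084464e+00 -2.94490867e-05  1.56157648e+00]
```

Request:
{"name": "play_rows", "arguments": {
  "plan": "20 0 0 0 0.4 0;50 0 1 0 0.8 0;80 0 2 0 0.8 0;105 10 2 0 0.8 0;117 30 2 0 0.8 0;121 50 2 0 0.8 0;121.5 64 2 0 0.8 0;121.5 64 2 0 0.8 0;121.5 64 2 0 0.8 0;121.5 64 2 0 0.8 0"
}}

```text
time_s: 7.85
ee_pos: [0.5422, 0.2317, 0.1076]
ee_rot: [-1.572, -0.001, 1.548]
contact_force: [0.3, -0.1, -5.4]
width: 0.0533
```

```bash
python3 - <<'E'
from fit import *
a=[]
C=(.542,.256,-.024)
o=robot.observe();print({k:np.round(o[k],4) for k in('time_s','ee_pos','ee_rot','contact_force','width')})
for n,(u0,v0,w,h) in dict(side=(170,200,160,120),wrist=(0,0,560,420)).items():
    s=snapshot(n);f=s['frame'].copy()
    b=robot.observe()['ee_pos']; P=(b[0]-.0006,b[1],-.024)
    cv2.polylines(f,[np.round(hull(s,SH['slide_box_a'],P,b[2]-.0504)/S).astype(np.int32)],True,(255,0,255),1)
    cv2.polylines(f,[np.round(hull(s,SH['carrier'],C)/S).astype(np.int32)],True,(0,0,255),1)
    a.append(cv2.resize(f[v0:v0+h,u0:u0+w],(400,300)))
cv2.imwrite('pics/m2.png',np.hstack(a))
E
```

```text
{'time_s': np.float64(7.85), 'ee_pos': array([0.5422, 0.2317, 0.1076]), 'ee_rot': array([-1.5723e+00, -6.0000e-04,  1.5476e+00]), 'contact_force': array([ 0.3177, -0.0727, -5.4059]), 'width': np.float64(0.0533)}
```

View pics/m2.png

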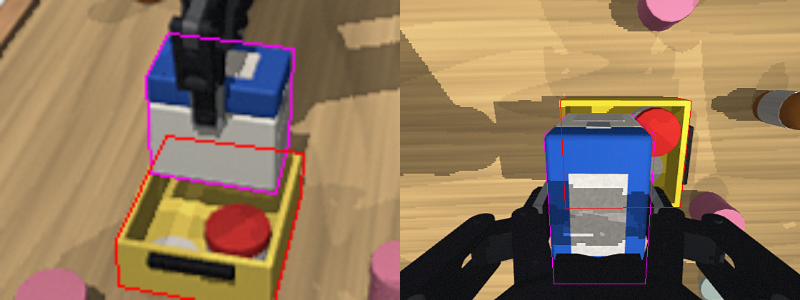

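Both overlays line up with the box above the free part and inside the walls. Descending.

Request:
{"name": "play_rows", "arguments": {
  "plan": "0 12 0 0 0 0;0 24 0 0 0 0;0 34 0 0 0 0;0 41 0 0 0 0;0 44 0 0 0 0;0 45 0 0 0 0;0 45 0 0 0 0;0 45 0 0 0 0"
}}

```text
time_s: 8.75
ee_pos: [0.5418, 0.232, 0.0618]
ee_rot: [-1.571, -0.0, 1.548]
contact_force: [0.4, -0.5, -4.9]
width: 0.0533
```

Request:
{"name": "play_rows", "arguments": {
  "plan": "0 1 0 0 0 0;0 2 0 0 0 0;0 3 0 0 0 0;0 4 0 0 0 0;0 5 0 0 0 0;0 5 0 0 0 0;0 5 0 0 0 0"
}}

```text
time_s: 9.45
ee_pos: [0.5416, 0.2319, 0.0563]
ee_rot: [-1.571, 0.0, 1.548]
contact_force: [-0.7, -0.2, -5.7]
width: 0.0531
```

Request:
{"name": "play_rows", "arguments": {
  "plan": "0 0.5 0 0 0 0;0 1 0 0 0 0;0 1.5 0 0 0 0;0 1.5 0 0 0 0;0 1.5 0 0 0 0"
}}

```text
time_s: 9.95
ee_pos: [0.5417, 0.232, 0.0555]
ee_rot: [-1.571, -0.0, 1.548]
contact_force: [-5.7, -0.9, 5.2]
width: 0.0532
```

Request:
{"name": "play_rows", "arguments": {
  "plan": "0 0 0 0 0 0;0 0 0 0 0 0;0 0 0 0 0 0;0 0 0 0 0 0;0 0 0 0 0 0;0 0 0 0 0 0",
  "gripper": 0.7
}}

```text
time_s: 10.55
ee_pos: [0.5416, 0.2319, 0.0548]
ee_rot: [-1.571, 0.0, 1.548]
contact_force: [1.1, -0.2, 0.0]
width: 0.0729
```

Request:
{"name": "play_rows", "arguments": {
  "plan": "0 -10 0 0 0 0;0 -30 0 0 0 0;0 -60 0 0 0 0;0 -100 0 0 0 0;0 -110 -20 0 0 0;0 -110 -20 0 0 0"
}}

```text
time_s: 11.15
ee_pos: [0.5635, 0.2316, 0.168]
ee_rot: [-1.575, -0.001, 1.548]
contact_force: [-0.6, 0.7, -0.1]
width: 0.0726
```

```bash
python3 - <<'E'
from fit import *
a=[]
V={n:snapshot(n) for n in('scene','side','wrist')}
o=robot.observe();print({k:np.round(o[k],4) for k in('time_s','ee_pos','ee_rot','contact_force','width')})
for n,s in V.items():
    f=s['frame'].copy()
    for t,p0,z0 in(('slide_box_a',(.5415,.232),.005),('jar',(.6844,-.0792),0)):
        c=[(iou(s,up(d['mask']),SH[t],(*p0,0),z0),up(d['mask'])) for d in models.silhouettes(t,n)]
        if c and max(k[0] for k in c)>.2:
            b=max(c,key=lambda k:k[0]); p,q=fit([(s,b[1])],SH[t],p0,[0],z0); print(n,t,np.round(p,4),round(q,3))
    cv2.polylines(f,[np.round(hull(s,SH['slide_box_a'],(.5415,.2315,-.024),.005)/S).astype(np.int32)],True,(255,0,255),1)
    c=dict(scene=(270,80,200,150),side=(150,200,200,150),wrist=(0,0,560,420))[n]
    a.append(cv2.resize(f[c[1]:c[1]+c[3],c[0]:c[0]+c[2]],(400,300)))
cv2.imwrite('pics/m3.png',np.vstack([np.hstack(a[:2]),np.hstack([a[2],a[2]*0])]))
E
```

```text
{'time_s': np.float64(11.3), 'ee_pos': array([0.5611, 0.2313, 0.1642]), 'ee_rot': array([-1.5696e+00,  3.0000e-04,  1.5480e+00]), 'contact_force': array([ 0.2656,  0.8178, -0.1009]), 'width': np.float64(0.0728)}
scene slide_box_a [ 0.5283  0.2536 -0.3425] 0.727
scene jar [ 0.682  -0.079   0.2743] 0.905
side slide_box_a [0.542  0.2292 0.0405] 0.833
wrist slide_box_a [ 0.5399  0.2316 -0.0374] 0.973
wrist jar [ 0.6847 -0.0831  0.1935] 0.977
```

View pics/m3.png

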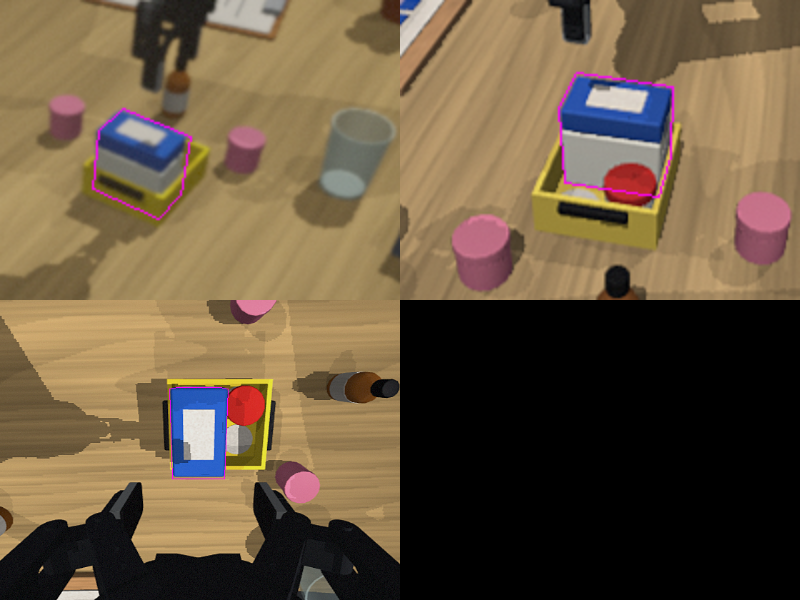

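Box A stands in the free part of the carrier, matching the projected outline, with the pot (wrist (245,405)) and pad (237,440) undisturbed and the bottle standing. Next, the jar at about (0.6844, −0.0795).

Request:
{"name": "play_rows", "arguments": {
  "plan": "-28 0 -12 0 8 0;-56 0 -24 0 16 0;-84 0 -36 0 24 0;-112 0 -48 0 32 0;-140 0 -60 0 40 0;-168 0 -72 0 48 0;-196 4 -84 0 56 0;-224 8 -96 0 64 0;-252 12 -108 0 72 0;-280 16 -120 0 80 0;-300 22 -127 0 88 0;-308 24 -130 0 90 0;-308 24 -130 0 90 0;-308 24 -130 0 90 0",
  "gripper": 1
}}

```text
time_s: 13.0
ee_pos: [0.6844, -0.0786, 0.141]
ee_rot: [-1.57, 0.0, -0.019]
contact_force: [0.6, 0.7, -0.0]
width: 0.0855
```

```bash
python3 - <<'E'
from fit import *
s=snapshot('wrist');o=robot.observe();print({k:np.round(o[k],4) for k in('time_s','ee_pos','ee_rot','contact_force','width')})
for d in models.silhouettes('jar','wrist'):
    print(d['p'],d['mask'].sum(),fit([(s,up(d['mask']))],SH['jar'],(.684,-.079),[0]))
E
```

```text
{'time_s': np.float64(13.05), 'ee_pos': array([ 0.6845, -0.0784,  0.1412]), 'ee_rot': array([-1.5706e+00, -3.0000e-04, -1.9200e-02]), 'contact_force': array([-0.5257, -1.171 ,  0.1466]), 'width': np.float64(0.0854)}
0.78 3639 (array([ 0.68421708, -0.07917347,  0.19966118]), np.float64(0.9163844969917447))
0.16 776 (array([ 0.684, -0.079,  0.   ]), np.float64(0.0))
```

Request:
{"name": "play_rows", "arguments": {
  "plan": "0 25 -1 0 0 0;0 55 -1 0 0 0;0 80 -1 0 0 0;0 97 -1 0 0 0;0 97 -1 0 0 0;0 97 -1 0 0 0"
}}

```text
time_s: 13.7
ee_pos: [0.6849, -0.0801, 0.0449]
ee_rot: [-1.571, -0.001, -0.022]
contact_force: [0.9, 0.3, 0.7]
width: 0.0851
```

Request:
{"name": "play_rows", "arguments": {
  "plan": "0 0 0 0 0 0;0 0 0 0 0 0;0 0 0 0 0 0;0 0 0 0 0 0;0 0 0 0 0 0;0 0 0 0 0 0;0 0 0 0 0 0;0 0 0 0 0 0",
  "gripper": -1
}}

```text
time_s: 14.5
ee_pos: [0.685, -0.0805, 0.0451]
ee_rot: [-1.571, -0.001, -0.023]
contact_force: [-2.1, 0.1, 6.6]
width: 0.0447
```

Request:
{"name": "play_rows", "arguments": {
  "plan": "0 -8 0 0 0 0;0 -15 0 0 0 0;0 -35 0 0 0 0;0 -60 0 0 0 0;0 -90 0 0 0 0;0 -110 0 0 0 0;0 -110 0 0 0 0;0 -110 0 0 0 0"
}}

```text
time_s: 15.3
ee_pos: [0.6845, -0.0805, 0.1538]
ee_rot: [-1.571, -0.0, -0.023]
contact_force: [0.6, 0.4, -2.1]
width: 0.0441
```

Request:
{"name": "play_rows", "arguments": {
  "plan": "-6 -10 15 0 0 0;-16 -20 45 0 0 0;-28 -20 80 0 0 0;-41 -20 118 0 0 0;-54 -20 156 0 0 0;-68 -20 195 0 0 0;-81 -20 233 0 0 0;-94 -20 270 0 0 0;-106 -20 305 0 0 0;-116 -20 333 0 0 0;-122 -20 351 0 0 0;-126 -20 361 0 0 0;-126 -20 361 0 0 0;-126 -20 361 0 0 0;-126 -20 361 0 0 0"
}}

```text
time_s: 16.8
ee_pos: [0.5672, 0.2823, 0.1737]
ee_rot: [-1.571, 0.0, -0.024]
contact_force: [-0.2, -0.5, -1.3]
width: 0.0442
```

```bash
cat > chk.py <<'E'
from fit import *
import sys
name=sys.argv[1]
a=[]
V={n:snapshot(n) for n in('scene','side','wrist')}
o=robot.observe();print({k:np.round(o[k],4) for k in('time_s','ee_pos','ee_rot','contact_force','width')})
e=o['ee_pos'];z0=e[2]-.0447
for n,s in V.items():
    f=s['frame'].copy()
    c=[(iou(s,up(d['mask']),SH['jar'],(e[0],e[1],0),z0),up(d['mask'])) for d in models.silhouettes('jar',n)]
    if c and max(k[0] for k in c)>.2:
        b=max(c,key=lambda k:k[0])
        for z in (z0-.003,z0,z0+.003): p,q=fit([(s,b[1])],SH['jar'],e[:2],[0],z); print(n,np.round(z,3),np.round(p[:2],4),round(q,3))
    cv2.polylines(f,[np.round(hull(s,SH['jar'],(e[0],e[1]+.001,0),z0)/S).astype(np.int32)],True,(255,0,255),1)
    cv2.polylines(f,[np.round(hull(s,SH['carrier'],(.542,.256,-.024))/S).astype(np.int32)],True,(0,0,255),1)
    c=dict(scene=(270,80,160,120),side=(170,210,160,120),wrist=(0,0,560,420))[n]
    a.append(cv2.resize(f[c[1]:c[1]+c[3],c[0]:c[0]+c[2]],(400,300),interpolation=cv2.INTER_CUBIC))
cv2.imwrite(f'pics/{name}.png',np.vstack([np.hstack(a[:2]),np.hstack([a[2],a[2]*0])]))
E
python3 chk.py m4
```

```text
{'time_s': np.float64(16.95), 'ee_pos': array([0.5671, 0.2826, 0.1738]), 'ee_rot': array([-1.5709,  0.    , -0.0237]), 'contact_force': array([ 0.2403, -0.6051, -1.9818]), 'width': np.float64(0.0443)}
scene 0.126 [0.5628 0.2892] 0.822
scene 0.129 [0.565  0.2837] 0.812
scene 0.132 [0.5662 0.2797] 0.803
side 0.126 [0.5698 0.2788] 0.904
side 0.129 [0.5688 0.2826] 0.893
side 0.132 [0.5677 0.2861] 0.88
wrist 0.126 [0.5674 0.2823] 0.976
wrist 0.129 [0.5674 0.2843] 0.95
wrist 0.132 [0.5673 0.2862] 0.91
```

View pics/m4.png

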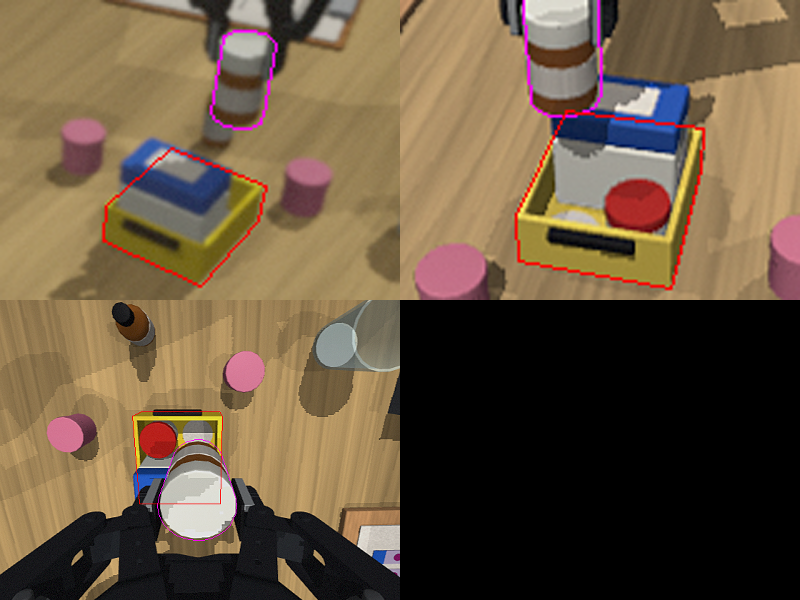

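The picture shows the jar upright and above the pad, outline matching in all views; only ~1 mm correction in y is needed.

Request:
{"name": "play_rows", "arguments": {
  "plan": "0 15 1.3 0 0 0;0 35 1.3 0 0 0;0 55 1.3 0 0 0;0 72 1.3 0 0 0;0 80 1.3 0 0 0;0 88 1.3 0 0 0;0 95 1.3 0 0 0;0 102 1.3 0 0 0;0 107 1.3 0 0 0;0 110 1.3 0 0 0;0 112 1.3 0 0 0;0 112 1.3 0 0 0;0 112 1.3 0 0 0"
}}

```text
time_s: 18.4
ee_pos: [0.5669, 0.2847, 0.0621]
ee_rot: [-1.571, -0.0, -0.023]
contact_force: [-0.3, 0.1, -0.8]
width: 0.0443
```

Request:
{"name": "play_rows", "arguments": {
  "plan": "0 1 0 0 0 0;0 2 0 0 0 0;0 3 0 0 0 0;0 4 0 0 0 0;0 5 0 0 0 0;0 6 0 0 0 0;0 6 0 0 0 0;0 6 0 0 0 0"
}}

```text
time_s: 19.2
ee_pos: [0.5668, 0.2847, 0.0558]
ee_rot: [-1.571, 0.0, -0.023]
contact_force: [-0.0, -0.6, -0.6]
width: 0.0441
```

Request:
{"name": "play_rows", "arguments": {
  "plan": "0 0.5 0 0 0 0;0 1 0 0 0 0;0 1.5 0 0 0 0;0 2 0 0 0 0;0 2 0 0 0 0;0 2 0 0 0 0"
}}

```text
time_s: 19.8
ee_pos: [0.5668, 0.2846, 0.0538]
ee_rot: [-1.571, 0.0, -0.023]
contact_force: [0.5, -0.3, -1.5]
width: 0.0445
```

```bash
python3 chk.py m5
```

```text
{'time_s': np.float64(19.95), 'ee_pos': array([0.5668, 0.2846, 0.0538]), 'ee_rot': array([-1.5708,  0.    , -0.0227]), 'contact_force': array([0.0719, 0.327 , 0.0117]), 'width': np.float64(0.0441)}
scene 0.006 [0.554  0.3121] 0.403
scene 0.009 [0.5551 0.309 ] 0.4
scene 0.012 [0.5566 0.3056] 0.397
wrist 0.006 [0.567  0.2848] 0.925
wrist 0.009 [0.5672 0.2867] 0.894
wrist 0.012 [0.567 0.289] 0.856
```

View pics/m5.png

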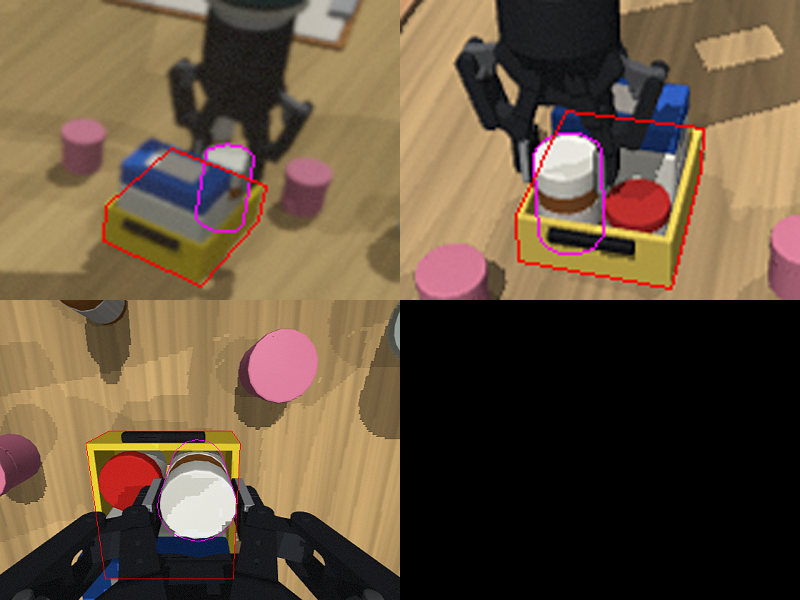

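The jar is inside its cell between pot and wall, still about 1–3 mm off the floor. Easing down.

Request:
{"name": "play_rows", "arguments": {
  "plan": "0 0.5 0 0 0 0;0 1 0 0 0 0;0 1.5 0 0 0 0;0 1.5 0 0 0 0;0 1.5 0 0 0 0"
}}

```text
time_s: 20.6
ee_pos: [0.5668, 0.2846, 0.0523]
ee_rot: [-1.571, 0.0, -0.023]
contact_force: [-0.4, -0.4, -1.6]
width: 0.0444
```

Request:
{"name": "play_rows", "arguments": {
  "plan": "0 0.3 0 0 0 0;0 0.6 0 0 0 0;0 1 0 0 0 0;0 1 0 0 0 0;0 1 0 0 0 0"
}}

```text
time_s: 21.1
ee_pos: [0.5668, 0.2846, 0.0513]
ee_rot: [-1.571, -0.0, -0.023]
contact_force: [0.3, -0.4, -1.5]
width: 0.0443
```

Request:
{"name": "play_rows", "arguments": {
  "plan": "0 0.3 0 0 0 0;0 0.6 0 0 0 0;0 1 0 0 0 0;0 1 0 0 0 0;0 1 0 0 0 0"
}}

```text
time_s: 21.6
ee_pos: [0.5668, 0.2846, 0.0503]
ee_rot: [-1.571, 0.0, -0.023]
contact_force: [-0.1, 0.4, -2.2]
width: 0.0443
```

Request:
{"name": "play_rows", "arguments": {
  "plan": "0 0.3 0 0 0 0;0 0.6 0 0 0 0;0 0.8 0 0 0 0;0 0.8 0 0 0 0;0 0.8 0 0 0 0"
}}

```text
time_s: 22.1
ee_pos: [0.5668, 0.2848, 0.0502]
ee_rot: [-1.571, -0.0, -0.023]
contact_force: [-4.4, -1.3, 6.7]
width: 0.0444
```

Contact (+6.7 N, no further descent). Release gently with a partial opening and rise.

Request:
{"name": "play_rows", "arguments": {
  "plan": "0 0 0 0 0 0;0 0 0 0 0 0;0 0 0 0 0 0;0 0 0 0 0 0;0 0 0 0 0 0;0 0 0 0 0 0",
  "gripper": 0.4
}}

```text
time_s: 22.7
ee_pos: [0.5668, 0.2846, 0.0495]
ee_rot: [-1.571, 0.0, -0.023]
contact_force: [-0.0, -0.3, 0.4]
width: 0.0599
```

Request:
{"name": "play_rows", "arguments": {
  "plan": "0 -6 0 0 0 0;0 -15 0 0 0 0;0 -30 0 0 0 0;0 -60 0 0 0 0;0 -100 0 0 0 0;0 -140 0 0 0 0;40 -150 -40 0 0 0;80 -150 -80 0 0 0;120 -150 -120 0 0 0;120 -150 -120 0 0 0;120 -150 -120 0 0 0"
}}

```text
time_s: 23.8
ee_pos: [0.6855, 0.1597, 0.2002]
ee_rot: [-1.571, -0.0, -0.025]
contact_force: [0.0, -0.2, -0.4]
width: 0.0596
```

```bash
python3 - <<'E'
from fit import *
a=[]
V={n:snapshot(n) for n in('scene','side','wrist')}
o=robot.observe();print({k:np.round(o[k],4) for k in('time_s','ee_pos','contact_force','width')})
for n,s in V.items():
    f=s['frame'].copy()
    for t,p,z in(('jar',(.5672,.2846,0),.006),('slide_box_a',(.5415,.2315,-.024),.005),('pot',(.518,.2853,0),.005),('slide_box_a',(.471,-.213,.06),0),('slide_box_a',(.482,-.342,-.078),0)):
        cv2.polylines(f,[np.round(hull(s,SH[t],p,z)/S).astype(np.int32)],True,(255,0,255),1)
    if n=='wrist': a.append(cv2.resize(f,(400,300))); continue
    if n=='scene': a.append(cv2.resize(f,(400,300)))
    c=dict(scene=(280,100,120,90),side=(190,230,160,120))[n]
    a.append(cv2.resize(f[c[1]:c[1]+c[3],c[0]:c[0]+c[2]],(400,300),interpolation=cv2.INTER_CUBIC))
cv2.imwrite('pics/m6.png',np.vstack([np.hstack(a[:2]),np.hstack(a[2:])]))
E
```

```text
{'time_s': np.float64(23.95), 'ee_pos': array([0.6836, 0.1626, 0.2002]), 'contact_force': array([ 1.1437,  0.0902, -0.8875]), 'width': np.float64(0.0598)}
```

View pics/m6.png

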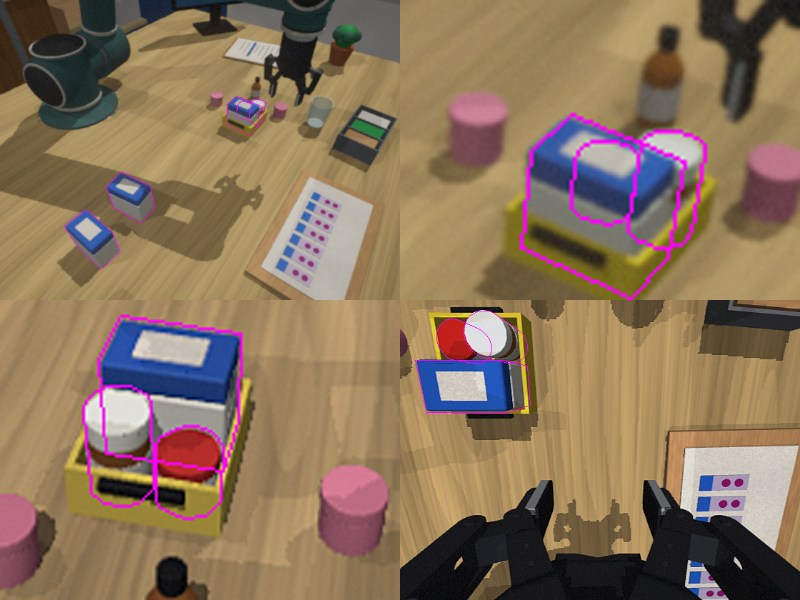

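All outlines match: box and jar upright in the carrier, pot and bottle standing, light boxes unmoved, gripper clear. Handing in.

```bash
python3 -c "
from rig import order; print(order.close_job())"
```

```text
the job is handed in; nothing more can be done
None
```

The full slide box and the amber jar are both in the yellow carrier, packed in that order and lowered until the wrist force showed floor contact. I handed the job in at about 24 s of the allowed 72 s.

- **Finding the full box:** The first box I lifted, the one nearest the jar, read about 5.6 N (0.57 kg). That is within the full range and far above the nearly empty one, so I never touched the other two boxes.
- **Final pictures:** In all three views the box and jar stand upright inside the carrier and match their expected outlines to a few mm. The pot and oil bottle are still standing, the two light boxes match their starting outlines, and the gripper is clear.
- **Checks that disagreed:**
  - The scene-camera fits of the carrier, and of the packed box and jar, were poor because other objects blocked the view. I used the side and wrist fits instead, and those agreed.
  - The jar touched down about 1 mm lower than I expected.
  - The gripper read 44 mm on the 46 mm jar. It still looked upright in the pictures before and after release.

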